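# Unload the specimen carrier from the rotary inspection dock

### The arm

A 7-joint arm with a two-finger parallel gripper is mounted at the origin on the work surface. World frame = base frame: x ahead of the robot, y to its left, z up, the work surface at z = 0. Lengths are in m, angles in rad, forces in N, time in s.
With the tool pointing down it reaches from about 0.425 to 0.925 m from the base axis. Payload 6.8 kg.
Tool frame: the origin (TCP) lies on the mounting face of the last link; the fingertips stand 182 mm ahead of it and the grasp point (between the pads) lies 163 mm ahead of it; z points along the fingers, y is the direction in which the jaws open and shut (so a half turn about z gives the same grasp; the last joint's range is limited). The gripper opens to 88 mm and grips with 3 to 60 N. Pads are 20 mm wide; open, the fingers measure 115 mm over their backs; the gripper's body (75 mm by 178 mm) begins 61 mm behind the grasp point.
Start: joints at [1.241, 0.477, 0.022, 1.555, -0.011, 1.109, -0.083], TCP at [0.148, -0.658, 0.405] pointing down, gripper open.
Joint ranges: [-2.96, 2.96], [-0.34, 2.1], [-1.41, 1.46], [0.24, 2.44], [-1.37, 4.51], [0.17, 1.92], [-2.96, 2.96]. Speed limits (rad/s): [2.39, 2.39, 3.14, 3.14, 3.14, 3.14, 3.14].

### API

Orientations are given as a unit quaternion [x, y, z, w].
In Python, from bench import arm gives the robot as it stands.
- The arm moves only by the tool move_arm, never from a script. Its argument "moves" is a list of rows, each an object with "offset": the shift along the tool's x, y, z in cm, a list of three; "spin": the turn about the tool's z in rad. In form: [{"offset": [tx, ty, tz], "spin": spin}, ...]. A call has 1 to 12 rows; each row is the pose to reach, as a shift and turn from the pose measured when the call began, along the tool's axes at that moment; what a row does not reach only later rows make up. A row lasts 1/8 s, in which the tool goes at most 62.5 mm and 10.7 degrees, less where a joint would pass 70% of its speed; a pose out of reach is approached as far as the arm can. A call with a gripper value outside its range is refused whole. "hand" is the gripper command: -1 is fully open, 1 is shut, values between are in proportion, set as the call begins (left out, the last holds). The fingers move at their own pace and stop on an object; the grip force is fixed at half the most. Time passes only in rows, so rows that repeat a pose let the fingers close. It gives the time, the measured TCP pose, the force and the opening at its end, in the units of the state.
- arm.get_obs(): the state, without advancing time (a new reading comes with each control period).
- arm.capture(name): name is "side" or "top"; returns a dict with "img" (480x640x3 uint8, blue, green, red), "range_z" (480x640 float32, m along the optical axis (not along the pixel's ray), 0 where there is no reading), "intrinsics" (3x3 intrinsics, pixels), "dist" ([k1, k2, p1, p2, k3] as OpenCV has them; the pictures are not rectified), "xyz" and "rotation" of the camera in the world. Camera axes: x right, y up, looking along -z (the intrinsics and any distortion apply to the point x, -y, -z); pixel columns grow to the right and rows downward; lengths in m; the calibration is good to about 2 mm. A picture is of the moment at which its call begins.
- arm.hand_in(): hands the job in, once; it reports no verdict.
The state is a dict: "time_s": time; "joint_pos": joint angles; "joint_vel": joint speeds; "joint_torque": joint torques, N m; "position": TCP position; "ee_rot": TCP orientation; "wrist_force": force on the tool from outside, world axes, zero at the start; "wrist_torque": the same for the moment, N m; "grip_width": finger opening in m.
Only numpy, scipy, OpenCV 4.12 (cv2) and the standard library are available. Lean on these libraries where they do the work, as an engineer would, in place of code of your own. Each camera call takes 0.05 s, during which the arm holds its last target.

### The job

Unload the blue specimen carrier from the inspection dock: first fold the hinged hold-down bar with the orange handle back past upright and leave it there, then turn the carrier with its turntable until its yellow mark faces the red line of the exit channel. Slide the carrier along the channel, without lifting it, until it is home against the end stop, press it gently against the stop for a moment so that it is surely seated (a light push of about 10 N, never a shove), and let go. Leave the tube rack, the amber bottle and the jar alone.

Things in the scene. Friction and masses are not known exactly. Their poses are not given: they have to be found in the camera images.
- dock: Fixed white and aluminium dock, base 295 x 166 x 8 mm. Origin on the turntable's vertical axis at table level; its -x axis runs out through the gate and along the exit channel (towards the robot), z up. A round wall (inner radius 65 mm, top 30 mm above the table) surrounds the turntable, open only at the gate. Apart from the bar nothing on it rises above 46 mm.
- stop: Rigid dark steel end stop across the channel, 8 x 80 x 24 mm, with a red mark; part of the dock. Origin under its centre, at dock x = -169 mm, 8 mm above the table; the face that the carrier meets is at dock x = -165 mm, its top 32 mm above the table.
- turntable: Black turntable, radius 63 mm, top 14 mm above the table, turns either way without limit on the dock's axis; light friction (0.05 N m), stays where left. Origin on the axis at its underside. Fences 16 mm high at both sides and the rear hold the carrier, so both turn together; its -x side is open. The carrier can leave only with that side facing the gate within about 2 degrees, else it jams.
- carrier: Loose blue specimen carrier, 100 (x) x 70 (y) x 22 mm, slippery plastic, about 0.25 kg, on the turntable between the fences. Origin under its centre, z up; its front face, with a yellow mark 10 mm wide, is at its x = -50 mm. Held all round, it cannot be gripped from outside: turn and draw it with shut fingertips in its pocket. Home at the stop, its origin is at dock x = -115 mm.
- pocket (a point): Centre of the floor of the carrier's finger pocket, open at the top: 52 x 52 mm inside, 17 mm deep, upright walls, black floor 5 mm above the carrier's underside (19 mm above the table). It lies 19 mm in front (carrier -x) of the carrier's centre; the front wall is 5 mm thick, the side walls 9 mm.
- arrow (a point): Middle of the yellow mark, at the top edge of the carrier's front face (carrier x = -50 mm, 22 mm above its underside).
- bar (a joint): Angle of the steel hold-down bar, rad: 0 shut (over the carrier along dock x, its nose, turned down 12 mm, blocking the gate), growing as the handle end rises and swings over towards dock +x; 1.57 upright, 2.2 its limit, leaning back. Stiff hinge: stays where left, the handle needs 1 to 3 N. Bar 26 mm wide, 8 mm thick, 172 mm long; shut, its top is 45.5 mm above the table.
- bar_handle (a point): Middle of the orange cross handle at the bar's free end: a round rod 10 mm thick, 90 mm long, parallel to dock y, on a stalk 8 x 10 mm in its middle. Below the rod's two ends it is clear down to the channel walls. Shut, it is 75.5 mm above the table at dock x = -64 mm; it swings on a circle of radius 166 mm about the hinge.
- bar_hinge (a point): The bar's hinge axis (parallel to the dock's y axis), at dock x = +98 mm, 41.5 mm above the table.
- tube_rack: Bystander: loose white rack 150 x 56 x 45 mm with five capped tubes, 112 mm high. Origin under its centre.
- amber_bottle: Bystander: loose amber bottle with black cap, diameter 56 mm, 115 mm high. Origin under its centre.
- sample_jar: Bystander: loose white jar with blue lid, diameter 60 mm, 70 mm high. Origin under its centre.
- gate (a point): Middle of the gate, the flared mouth of the exit channel, on the channel floor (dock x = -54 mm, 13.5 mm above the table). The channel is straight, 73 mm wide, 1.5 mm more than the carrier on each side, its walls 30 mm above the table; a red line runs along its floor from here to the stop.
Not all that is in view belongs to the job. Of the things like the carrier, leave any that is green or white; of the rest the smaller one is meant.

How it is judged:
By the outcome, as a careful person would: the job done as asked, in the order asked, and still so for the second after the job is handed in, with the robot touching nothing.
It also fails if it takes over 72 s, if anything falls off the work surface, if the arm or the gripper's body presses on something with over 40 N, if the wrist force passes 120 N, or if a joint passes its speed limit or range.

## Working session

There is one attempt and no reset: what is moved stays moved. The work goes in short steps, Python scripts to look and compute and a tool call to move; the robot and the scene stay as the last step left them, time stands still between calls to the robot, and variables do not carry over. Pictures are saved under pics/ and viewed, and the job is handed in when it is done.

Besides the shell and the picture viewer there is one more tool, called after "Emit:" as name(argument=value, ...) on one line, values as JSON. move_arm: Moves the arm, as the interface text tells. Its arguments: {"type":"object","properties":{"moves":{"type":"array","items":{"type":"object","properties":{"offset":{"type":"array","items":{"type":"number"}},"spin":{"type":"number"}}}},"hand":{"type":"number"}},"required":["moves"]}

```bash
mkdir -p pics; ls; cat > h.py <<'E'
import numpy as np, cv2
from bench import arm
def cap(n):
    c=arm.capture(n); return c
def pts(c,uv,z=None):
    """pixels -> world; on plane z, or by range if z None"""
    K=np.array(c['intrinsics']);d=np.array(c['dist']);uv=np.array(uv,float).reshape(-1,1,2)
    n=cv2.undistortPoints(uv,K,d).reshape(-1,2)
    R=np.array(c['rotation']);R=R if R.shape==(3,3) else __import__('scipy.spatial.transform',fromlist=['Rotation']).Rotation.from_quat(R).as_matrix()
    t=np.array(c['xyz'])
    r=np.c_[n[:,0],-n[:,1],-np.ones(len(n))]
    if z is None:
        p=uv.reshape(-1,2).round().astype(int); D=c['range_z'][p[:,1],p[:,0]]
        return t+(r*D[:,None])@R.T
    w=r@R.T
    return t+w*((z-t[2])/w[:,2])[:,None]
def tm(c):
    """world map by range for all pixels"""
    v,u=np.mgrid[:480,:640]; return pts(c,np.c_[u.ravel(),v.ravel()]).reshape(480,640,3)
E
python3 - <<'E'
from h import *
for n in ['top','side']:
    c=cap(n); cv2.imwrite(f'pics/{n}0.png',c['img']); print(n,c['xyz'],c['rotation'],c['intrinsics'],c['dist'])
print(arm.get_obs())
E
```

```text
pics
top [0.536604   0.02510565 0.8284892 ] [ 0.03633279 -0.02239424 -0.69876211  0.71407979] [[483.40211795   0.         319.65610245]
 [  0.         483.40211795 244.33352815]
 [  0.           0.           1.        ]] [-0.13465456  0.          0.          0.          0.        ]
side [ 0.55824285 -0.52685593  0.60880367] [ 0.39931917 -0.02095563 -0.02756094  0.91615799] [[518.2792509    0.         311.29516208]
 [  0.         518.2792509  239.03506718]
 [  0.           0.           1.        ]] [-0.14559059  0.          0.          0.          0.        ]
{'time_s': 0.1, 'joint_pos': array([ 1.24088979,  0.47768229,  0.02233492,  1.55626052, -0.01152885,
        1.10934994, -0.08310718]), 'joint_vel': array([ 0.00035365, -0.00054208,  0.00047195, -0.00339415, -0.00087472,
       -0.00058287,  0.0001785 ]), 'joint_torque': array([ 3.23216926e-03, -5.84091246e+01,  1.53935876e+00, -2.73312199e+01,
       -5.42795111e-02,  1.31145798e-02,  7.63080948e-05]), 'position': array([ 0.14846395, -0.65823589,  0.40384103]), 'ee_rot': array([ 9.93855794e-01,  1.10679907e-01, -1.28120374e-04, -7.75830842e-04]), 'wrist_force': array([ 0.46992932, -0.01228127, -0.36094547]), 'wrist_torque': array([-0.00853932,  0.01758722, -0.00479034]), 'grip_width': 0.08807093993925028}
```

View pics/top0.png

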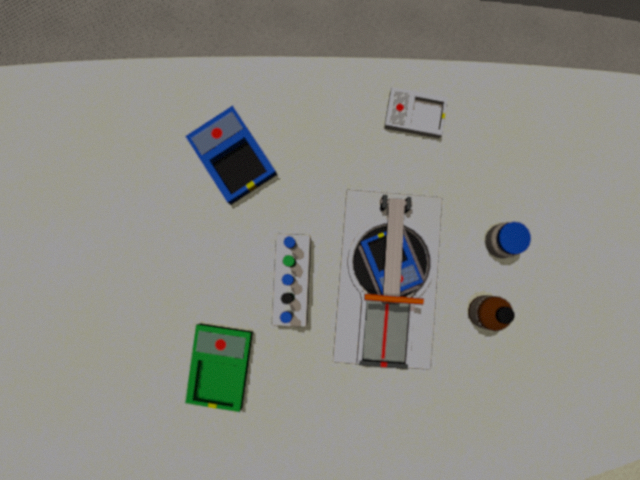

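View pics/side0.png

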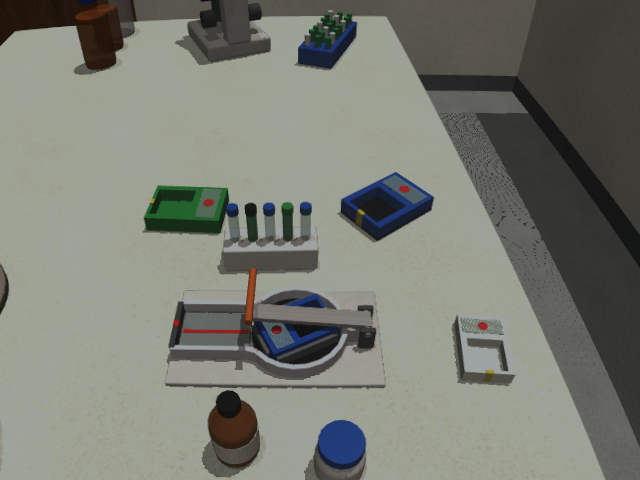

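The top view shows the dock with its channel running down the image. The stop's red mark is near (383,365), the orange handle runs from (366,297) to (423,300), and the hinge is near (396,204). The carrier's yellow mark is near (381,235), so it faces almost away from the gate. Next I measure these.

```bash
python3 - <<'E'
from h import *
c=cap('top'); im=c['img']; hsv=cv2.cvtColor(im,cv2.COLOR_BGR2HSV); M=tm(c)
H,S,V=[hsv[...,i].astype(int) for i in range(3)]
roi=np.zeros((480,640),bool); roi[180:375,325:450]=1
def rep(n,m):
    m=m&roi; v,u=np.nonzero(m); print(n,len(u),'uv',u.mean().round(1),v.mean().round(1),'range',(u.min(),u.max(),v.min(),v.max()),'world',np.median(M[m],0).round(4)); return u,v
o=(H>5)&(H<15)&(S>180)&(V>80); u,v=rep('orange',o)
r=((H<4)|(H>176))&(S>150)&(V>80); u2,v2=rep('red',r)
y=(H>22)&(H<35)&(S>150)&(V>80); u3,v3=rep('yellow',y)
b=(H>105)&(H<125)&(S>150)&(V>50); u4,v4=rep('blue',b)
# handle ends
i=np.argsort(u); e=np.array([[u[i[:15]].mean(),v[i[:15]].mean()],[u[i[-15:]].mean(),v[i[-15:]].mean()],[u.mean(),v.mean()]])
P=pts(c,e,0.0785); print('handle plane',P.round(4),np.linalg.norm(P[0]-P[1]))
# red line
k=(v2>306)&(v2<358); f=np.polyfit(v2[k],u2[k],1); L=pts(c,[[np.polyval(f,310),310],[np.polyval(f,355),355]],0.0135); d=L[0]-L[1]; print('line',L.round(4),'yaw',np.arctan2(d[1],d[0]))
k=v2>=359; print('stop red',u2[k].mean(),v2[k].mean(),k.sum(),pts(c,[[u2[k].mean(),v2[k].mean()]],.032))
print('yellow',pts(c,[[u3.mean(),v3.mean()]],.036))
# base
w=(V>90)&(S<60)
cv2.imwrite('pics/crop0.png',cv2.resize(im[180:380,320:460],None,fx=4,fy=3,interpolation=cv2.INTER_CUBIC)[:600])
zz=M[...,2]; print('table z',np.median(zz[400:450,300:500]))
E
```

```text
orange 328 uv 392.3 298.7 range (np.int64(365), np.int64(422), np.int64(294), np.int64(303)) world [ 0.5174 -0.0706  0.0963]
red 212 uv 385.2 333.3 range (np.int64(380), np.int64(402), np.int64(277), np.int64(366)) world [ 0.4558 -0.0701  0.0141]
yellow 21 uv 380.3 234.8 range (np.int64(378), np.int64(383), np.int64(233), np.int64(237)) world [ 0.6198 -0.0584  0.0359]
blue 733 uv 389.0 262.4 range (np.int64(361), np.int64(422), np.int64(231), np.int64(292)) world [ 0.575  -0.0589  0.0356]
handle plane [[ 0.5193 -0.033   0.0785]
 [ 0.5144 -0.1179  0.0785]
 [ 0.517  -0.0735  0.0785]] 0.08507335415451778
line [[ 0.4961 -0.0723  0.0135]
 [ 0.4209 -0.0677  0.0135]] yaw -0.06063188142055228
stop red 383.2857142857143 363.8857142857143 35 [[ 0.40900819 -0.06677344  0.032     ]]
yellow [[ 0.6203401  -0.05806198  0.036     ]]
table z -0.00018366936506303277
```

View pics/crop0.png

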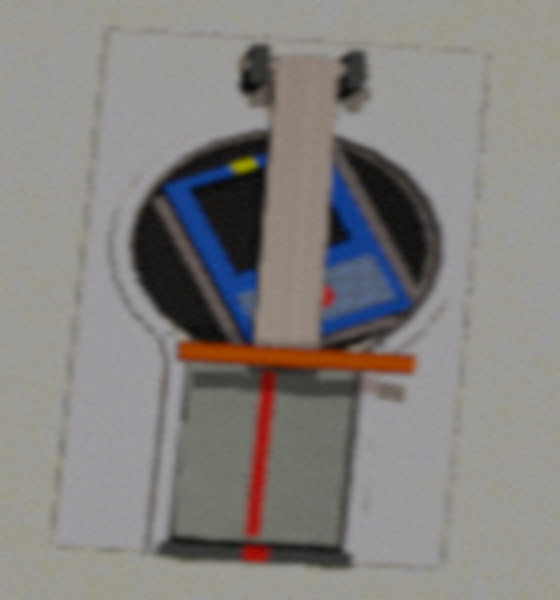

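```bash
cat >> h.py <<'E'
DK=np.array([0.5777,-0.0770]); YAW=-0.060
def w2d(P):
    P=np.atleast_2d(P); q=P[:,:2]-DK; c,s=np.cos(YAW),np.sin(YAW)
    return np.c_[q@[c,s],q@[-s,c],P[:,2:]]
def d2w(P):
    P=np.atleast_2d(P).astype(float); c,s=np.cos(YAW),np.sin(YAW)
    return np.c_[DK[0]+c*P[:,0]-s*P[:,1],DK[1]+s*P[:,0]+c*P[:,1],P[:,2:]]
def plan(targets,psi):
    """tool-frame offsets (cm) and spin to world grasp-tip targets; targets = TCP world"""
    from scipy.spatial.transform import Rotation as Ro
    o=arm.get_obs();R=Ro.from_quat(o['ee_rot']).as_matrix(); cur=np.arctan2(R[1,0],R[0,0])
    for t in np.atleast_2d(targets):
        print('off',((t-o['position'])@R*100).round(2))
    print('cur psi',cur.round(4),'spin',((cur-psi+np.pi)%(2*np.pi)-np.pi).round(3),'pos',o['position'].round(4),'t',o['time_s'],'F',o['wrist_force'].round(1),'w',round(float(o['grip_width']),4))
E
python3 - <<'E'
from h import *
# bar/handle depth in top
for n in ['top','side']:
    c=cap(n); im=c['img']; hsv=cv2.cvtColor(im,cv2.COLOR_BGR2HSV); M=tm(c)
    H,S,V=[hsv[...,i].astype(int) for i in range(3)]
    o=(H>4)&(H<16)&(S>170)&(V>70)
    Q=w2d(M[o]); k=(np.abs(Q[:,0])<.2)&(np.abs(Q[:,1])<.08)&(Q[:,2]>.04); Q=Q[k]; print(n,'handle dock med',np.median(Q,0).round(4),'min/max',Q.min(0).round(4),Q.max(0).round(4))
    D=w2d(M.reshape(-1,3)); 
    for x in np.arange(-.07,.11,.02):
        k=(np.abs(D[:,0]-x)<.004)&(np.abs(D[:,1])<.01)&(D[:,2]<.2); print(x.round(2),np.median(D[k,2]).round(4) if k.any() else None,end=' ')
    print()
    # base extents: 4<z<15
    k=(D[:,2]>.005)&(D[:,2]<.012)&(np.abs(D[:,0])<.22)&(np.abs(D[:,1])<.11); Q=D[k]; print('base',np.percentile(Q,[0.5,99.5],axis=0).round(4))
    k=(D[:,2]>.026)&(D[:,2]<.034)&(np.abs(D[:,0])<.1)&(np.abs(D[:,1])<.1)&(np.hypot(D[:,0],D[:,1])>.06)&(D[:,0]>-.03);Q=D[k]
    A=np.c_[2*Q[:,:2],np.ones(len(Q))];s=np.linalg.lstsq(A,(Q[:,:2]**2).sum(1),rcond=None)[0];print('wall centre',s[:2],np.sqrt(s[2]+s[:2]@s[:2]),len(Q))
# bystanders in world
c=cap('top');M=tm(c);h=M[...,2]>.03
n,l,st,ce=cv2.connectedComponentsWithStats(h.astype(np.uint8))
for i in range(1,n):
    if st[i,4]>150: q=M[l==i]; print(ce[i].round(),st[i,4],'dock',w2d(np.median(q,0)[None])[0].round(3),'max z',q[:,2].max().round(3),'world min',q.min(0).round(3),'max',q.max(0).round(3))
E
```

```text
top handle dock med [-0.0607  0.0026  0.0965] min/max [-0.0671 -0.0431  0.0591] [-0.0562  0.0437  0.1011]
-0.07 0.0487 -0.05 0.0607 -0.03 0.0587 -0.01 0.0567 0.01 0.0546 0.03 0.0526 0.05 0.0503 0.07 0.0482 0.09 0.0463 
base [[-0.1744 -0.0824  0.0052]
 [ 0.1181  0.0826  0.0119]]
wall centre [0.00152429 0.0002024 ] 0.06802838432790477 678
side handle dock med [-0.0603 -0.0068  0.0961] min/max [-0.0653 -0.0474  0.0925] [-0.0561  0.0411  0.0997]
-0.07 0.0126 -0.05 0.0601 -0.03 0.0582 -0.01 0.0562 0.01 0.0531 0.03 0.0518 0.05 0.0499 0.07 0.0476 0.09 0.0452 
base [[-0.1742 -0.0858  0.0051]
 [ 0.1176  0.0797  0.0119]]
wall centre [ 0.00554203 -0.00305995] 0.06764494804290085 965
[224. 145.] 2291 dock [0.183 0.301 0.032] max z 0.828 world min [0.537 0.025 0.03 ] max [0.841 0.276 0.828]
[394. 258.] 3545 dock [-0.004 -0.002  0.048] max z 0.828 world min [ 0.506 -0.13   0.03 ] max [0.685 0.025 0.828]
[510. 239.] 1211 dock [ 0.049 -0.184  0.069] max z 0.828 world min [ 0.537 -0.298  0.03 ] max [0.646 0.025 0.828]
[291. 280.] 3173 dock [-0.045  0.159  0.045] max z 0.828 world min [0.469 0.025 0.031] max [0.618 0.116 0.828]
[493. 313.] 1199 dock [-0.071 -0.156  0.081] max z 0.828 world min [ 0.468 -0.265  0.03 ] max [0.537 0.025 0.828]
[221. 345.] 652 dock [-0.162  0.269  0.031] max z 0.828 world min [0.402 0.025 0.03 ] max [0.537 0.251 0.828]
[382. 359.] 327 dock [-0.168  0.004  0.032] max z 0.828 world min [ 0.403 -0.111  0.03 ] max [0.537 0.025 0.828]
```

```bash
python3 - <<'E'
from h import *
plan(d2w([[-.060,.028,.40],[-.060,.028,.256]]),np.pi/2+YAW)
E
```

```text
off [ 49.68 -51.63   0.46]
off [ 49.68 -51.62  14.86]
cur psi 0.2218 spin -1.289 pos [ 0.1485 -0.6584  0.4043] t 0.3 F [-0.2 -0.5 -0.2] w 0.088
```

Emit:
move_arm(moves=[{"offset": [3, -3, 0], "spin": -0.09}, {"offset": [7, -7, 0], "spin": -0.2}, {"offset": [11, -11.5, 0], "spin": -0.32}, {"offset": [15.5, -16, 0], "spin": -0.44}, {"offset": [20, -20.5, 0], "spin": -0.56}, {"offset": [24.5, -25.5, 0], "spin": -0.68}, {"offset": [29, -30, 0], "spin": -0.8}, {"offset": [33.5, -35, 0], "spin": -0.92}, {"offset": [38, -39.5, 0], "spin": -1.04}, {"offset": [42, -43.5, 0], "spin": -1.15}, {"offset": [45.5, -47, 0], "spin": -1.24}, {"offset": [48, -50, 0], "spin": -1.29}], hand=0)

```text
time_s: 1.8
position: [0.5078, -0.0625, 0.4049]
ee_rot: [0.726, 0.688, 0.001, -0.0]
wrist_force: [0.1, -0.1, -0.2]
grip_width: 0.0441
```

```bash
python3 - <<'E'
from h import *
plan(d2w([[-.060,.028,.40],[-.060,.028,.256]]),np.pi/2+YAW)
E
```

```text
off [1.76 1.07 0.49]
off [ 1.75  1.06 14.89]
cur psi 1.5161 spin 0.005 pos [ 0.5078 -0.0625  0.4049] t 1.8 F [ 0.1 -0.1 -0.2] w 0.0441
```

Emit:
move_arm(moves=[{"offset": [1, 0.6, 2], "spin": 0.005}, {"offset": [1.75, 1.05, 5], "spin": 0.005}, {"offset": [1.75, 1.05, 8], "spin": 0.005}, {"offset": [1.75, 1.05, 11], "spin": 0.005}, {"offset": [1.75, 1.05, 13.5], "spin": 0.005}, {"offset": [1.75, 1.05, 14.9], "spin": 0.005}, {"offset": [1.75, 1.05, 14.9], "spin": 0.005}])

```text
time_s: 2.68
position: [0.5192, -0.0454, 0.2554]
ee_rot: [0.728, 0.686, 0.0, -0.001]
wrist_force: [-0.6, 0.4, 0.2]
grip_width: 0.0438
```

```bash
python3 - <<'E'
from h import *
plan(d2w([[-.060,.028,.256]]),np.pi/2+YAW)
c=cap('side'); cv2.imwrite('pics/s1.png',cv2.resize(c['img'][180:420,120:440],None,fx=2.4,fy=2.4))
E
```

```text
off [-0.    0.03 -0.06]
cur psi 1.5111 spin 0.0 pos [ 0.5192 -0.0454  0.2554] t 2.675 F [-0.6  0.4  0.2] w 0.0438
```

View pics/s1.png

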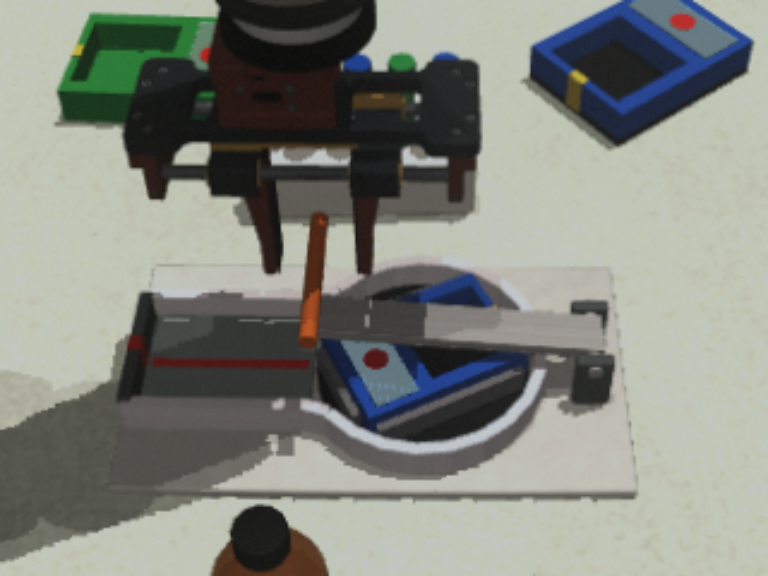

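The side view shows the fingers on either side of the orange rod, at about (270,250) and (365,250) in the crop, with the rod about midway between them. I close the gripper on it.

Emit:
move_arm(moves=[{"offset": [0, 0, 0], "spin": 0}, {"offset": [0, 0, 0], "spin": 0}, {"offset": [0, 0, 0], "spin": 0}, {"offset": [0, 0, 0], "spin": 0}], hand=1)

```text
time_s: 3.22
position: [0.5191, -0.0453, 0.2562]
ee_rot: [0.728, 0.686, 0.0, -0.0]
wrist_force: [0.3, -0.5, -0.3]
grip_width: 0.0091
```

```bash
python3 - <<'E'
from h import *
a0=.105;r=.166
a=a0+np.linspace(0,1,25)*(2.05-a0)
P=np.c_[.098-r*np.cos(a+.207),np.full(25,.028),.0415+r*np.sin(a+.207)]
P+=np.array([-.060,.028,.256])-P[0]
np.set_printoptions(suppress=True)
plan(d2w(P),np.pi/2+YAW)
E
```

```text
off [-0.01  0.04  0.02]
off [-0.01  0.5  -1.24]
off [-0.01  1.06 -2.46]
off [-0.01  1.73 -3.63]
off [-0.01  2.48 -4.74]
off [-0.01  3.32 -5.79]
off [-0.01  4.25 -6.77]
off [-0.    5.25 -7.67]
off [-0.    6.32 -8.48]
off [-0.    7.45 -9.21]
off [-0.    8.64 -9.84]
off [ -0.     9.87 -10.38]
off [ -0.    11.14 -10.81]
off [ -0.    12.45 -11.14]
off [ -0.    13.77 -11.36]
off [ -0.    15.11 -11.47]
off [ -0.    16.46 -11.47]
off [ -0.    17.8  -11.37]
off [ -0.    19.13 -11.16]
off [ -0.    20.43 -10.84]
off [ -0.01  21.71 -10.41]
off [-0.01 22.95 -9.89]
off [-0.01 24.14 -9.26]
off [-0.01 25.28 -8.54]
off [-0.01 26.35 -7.73]
cur psi 1.511 spin 0.0 pos [ 0.5191 -0.0453  0.2562] t 3.225 F [ 0.3 -0.5 -0.3] w 0.0091
```

Emit:
move_arm(moves=[{"offset": [0, 0.5, -1.25], "spin": 0}, {"offset": [0, 1.05, -2.45], "spin": 0}, {"offset": [0, 1.75, -3.65], "spin": 0}, {"offset": [0, 2.5, -4.75], "spin": 0}, {"offset": [0, 3.3, -5.8], "spin": 0}, {"offset": [0, 4.25, -6.75], "spin": 0}, {"offset": [0, 5.25, -7.65], "spin": 0}, {"offset": [0, 6.3, -8.5], "spin": 0}, {"offset": [0, 7.45, -9.2], "spin": 0}, {"offset": [0, 8.65, -9.85], "spin": 0}, {"offset": [0, 9.85, -10.4], "spin": 0}])

```text
time_s: 4.6
position: [0.618, -0.0513, 0.3622]
ee_rot: [0.728, 0.686, 0.0, 0.0]
wrist_force: [-3.6, -0.5, 2.3]
grip_width: 0.0093
```

```bash
python3 - <<'E'
from h import *
plan(d2w([[-.060,.028,.256]]),np.pi/2+YAW)
c=cap('side'); cv2.imwrite('pics/s2.png',cv2.resize(c['img'][100:420,120:440],None,fx=1.8,fy=1.8))
a0=.105;r=.166
a=a0+np.linspace(0,1,25)*(2.05-a0)
P=np.c_[.098-r*np.cos(a+.207),np.full(25,.028),.0415+r*np.sin(a+.207)]
P+=np.array([-.060,.028,.256])-P[0]
plan(d2w(P[11:]),np.pi/2+YAW)
E
```

```text
off [-1.000e-02 -9.880e+00  1.061e+01]
cur psi 1.5111 spin 0.0 pos [ 0.618  -0.0513  0.3622] t 4.6 F [-3.6 -0.5  2.3] w 0.0093
off [-0.   -0.18  0.29]
off [-0.    1.1  -0.14]
off [ 0.    2.4  -0.46]
off [ 0.    3.73 -0.68]
off [ 0.    5.07 -0.79]
off [ 0.    6.42 -0.79]
off [ 0.    7.76 -0.68]
off [ 0.    9.08 -0.46]
off [ 0.   10.39 -0.14]
off [ 0.   11.66  0.29]
off [ 0.   12.9   0.82]
off [ 0.   14.09  1.45]
off [-0.   15.22  2.17]
off [-0.   16.29  2.98]
cur psi 1.5106 spin -0.0 pos [ 0.6194 -0.0515  0.3628] t 4.65 F [-4.  -0.4  8.8] w 0.0094
```

View pics/s2.png

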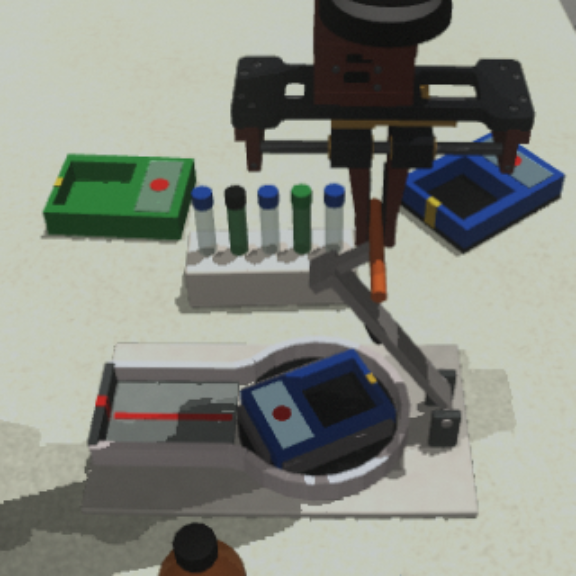

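Emit:
move_arm(moves=[{"offset": [0, 1.0, -0.4], "spin": 0}, {"offset": [0, 2.35, -0.7], "spin": 0}, {"offset": [0, 3.7, -0.9], "spin": 0}, {"offset": [0, 5.05, -1.05], "spin": 0}, {"offset": [0, 6.4, -1.05], "spin": 0}, {"offset": [0, 7.8, -0.95], "spin": 0}, {"offset": [0, 9.1, -0.7], "spin": 0}, {"offset": [0, 10.45, -0.4], "spin": 0}, {"offset": [0, 11.75, 0.05], "spin": 0}, {"offset": [0, 13.0, 0.6], "spin": 0}, {"offset": [0, 14.2, 1.25], "spin": 0}, {"offset": [0, 15.3, 1.95], "spin": 0}])

```text
time_s: 6.15
position: [0.7731, -0.0609, 0.3433]
ee_rot: [0.728, 0.685, 0.001, 0.001]
wrist_force: [-2.7, -0.8, 1.6]
grip_width: 0.0093
```

```bash
python3 - <<'E'
from h import *
plan(d2w([[0,0,.4]]),np.pi/2+YAW)
c=cap('side'); cv2.imwrite('pics/s3.png',cv2.resize(c['img'][50:420,120:490],None,fx=1.6,fy=1.6)); print(arm.get_obs()['wrist_force'])
o=arm.get_obs()['position'];print(w2d(o[None]-[0,0,.163]))
E
```

```text
off [ -2.78 -19.39  -5.73]
cur psi 1.5105 spin -0.0 pos [ 0.7731 -0.0609  0.3433] t 6.15 F [-2.7 -0.8  1.6] w 0.0093
[ 1.68995597 -1.94196957  0.08900468]
[[0.19499273 0.02774928 0.17941969]]
```

View pics/s3.png

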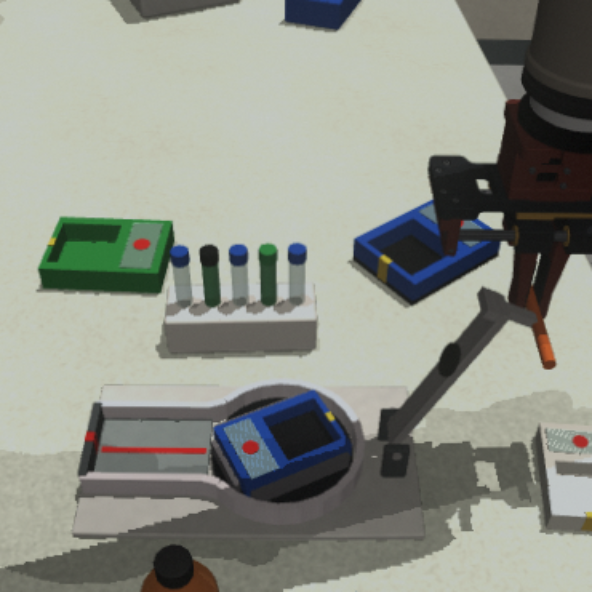

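The bar is leaning back at about 1.98 rad, and in the crop its free end is near (510,300). I release the rod and lift.

Emit:
move_arm(moves=[{"offset": [0, 0, 0], "spin": 0}, {"offset": [0, 0, 0], "spin": 0}, {"offset": [0, 0, 0], "spin": 0}, {"offset": [0, 0, -1], "spin": 0}, {"offset": [0, 0, -3], "spin": 0}, {"offset": [0, 0, -6], "spin": 0}, {"offset": [0, 0, -9], "spin": 0}, {"offset": [0, -4, -10], "spin": 0}, {"offset": [0, -9, -10], "spin": 0}, {"offset": [0, -14, -10], "spin": 0}, {"offset": [0, -19, -10], "spin": 0}, {"offset": [0, -23, -10], "spin": 0}], hand=0)

```text
time_s: 7.7
position: [0.5422, -0.0467, 0.4433]
ee_rot: [0.728, 0.686, 0.002, 0.002]
wrist_force: [-0.1, 0.8, 0.7]
grip_width: 0.0439
```

```bash
python3 - <<'E'
from h import *
plan(d2w([[0,0,.4]]),np.pi/2+YAW); print(arm.get_obs()['joint_pos'])
for n in ['side','top']:
    c=cap(n); im=c['img']; cv2.imwrite(f'pics/{n}4.png',im)
E
```

```text
off [-2.81  3.69  4.35]
cur psi 1.5106 spin -0.0 pos [ 0.5422 -0.0467  0.4433] t 7.7 F [-0.1  0.8  0.7] w 0.0439
[ 0.44753778  0.27578377 -0.57189531  1.79567495  0.16616304  1.11111716
 -0.24042942]
```

View pics/side4.png

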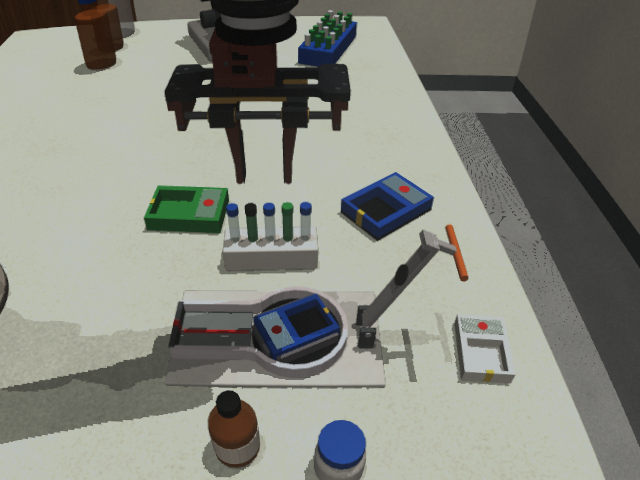

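View pics/top4.png

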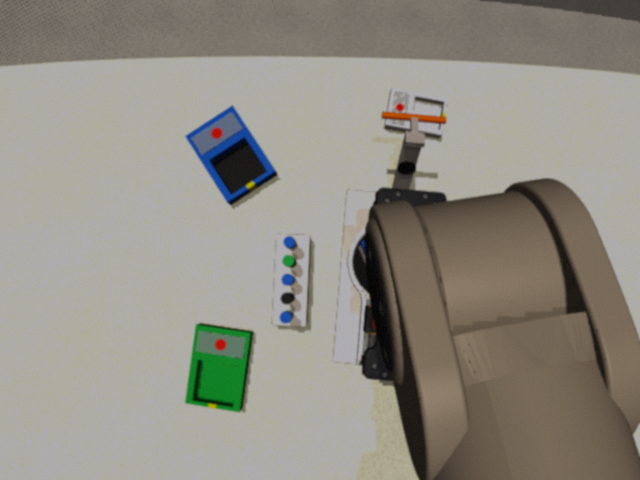

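The side view shows the bar upright-and-back, clear of the carrier, with the yellow mark at about (327,311). The top view is blocked by the arm, so I measure the carrier from the side view.

```bash
cat >> h.py <<'E'
def carrier(name='side',top=0.036,save=None):
    c=cap(name); im=c['img']; hsv=cv2.cvtColor(im,cv2.COLOR_BGR2HSV)
    H,S,V=[hsv[...,i].astype(int) for i in range(3)]
    M=tm(c); D=w2d(M.reshape(-1,3)).reshape(480,640,3)
    reg=(D[...,0]>-.18)&(D[...,0]<.07)&(np.abs(D[...,1])<.066)
    b=(H>100)&(H<128)&(S>110)&(V>40)&reg&(np.abs(D[...,2]-top)<.005)
    y=(H>18)&(H<36)&(S>120)&(V>60)&reg&(np.abs(D[...,2]-top)<.012)
    out={}
    if y.sum()>2:
        v,u=np.nonzero(y); m=pts(c,[[u.mean(),v.mean()]],top-.002); out['yellow']=w2d(m)[0,:2]; print('yellow uv',u.mean().round(1),v.mean().round(1),len(u),'dock',w2d(m)[0].round(4))
    v,u=np.nonzero(b); P=w2d(pts(c,np.c_[u,v],top))[:,:2].astype(np.float32)
    # connected largest
    (cx,cy),(w,h),ang=cv2.minAreaRect(P); print('rect centre',round(cx,4),round(cy,4),'size',round(w,4),round(h,4),'ang',round(ang,2),len(u))
    if save: 
        im=im.copy(); im[b]=(255,255,0); im[y]=(0,0,255); cv2.imwrite(save,cv2.resize(im[240:400,150:400],None,fx=3,fy=3))
    return c
E
python3 - <<'E'
from h import *
carrier(save='pics/c5.png')
E
```

```text
yellow uv 326.0 309.8 20 dock [0.0415 0.021  0.034 ]
rect centre -0.001 -0.0046 size 0.1021 0.0738 ang 26.91 1362
```

View pics/c5.png

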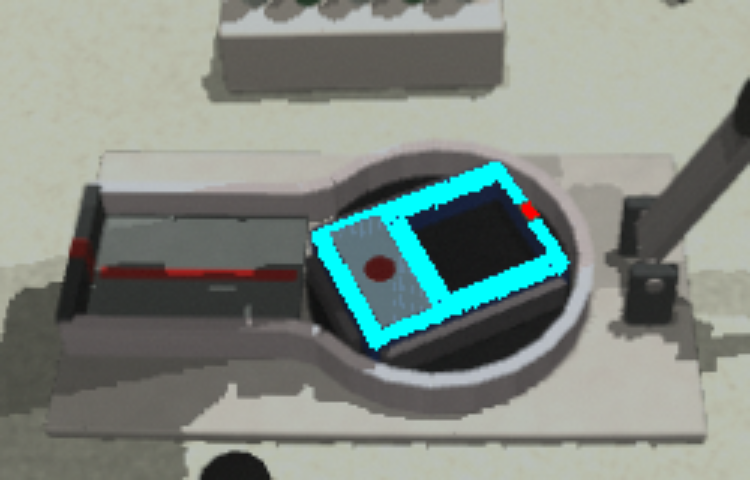

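```bash
python3 - <<'E'
from h import *
plan(d2w([[.017,.0080,.30],[.017,.008,.206]]),YAW+np.radians(26.9))
E
```

```text
off [-1.99  5.25 14.39]
off [-1.98  5.19 23.79]
cur psi 1.5106 spin 1.101 pos [ 0.5429 -0.0469  0.4435] t 7.85 F [ 0.9 -0.3 -0.6] w 0.0439
```

Emit:
move_arm(moves=[{"offset": [-0.3, 1, 1], "spin": 0.12}, {"offset": [-0.6, 2, 3], "spin": 0.28}, {"offset": [-1, 3, 5], "spin": 0.44}, {"offset": [-1.4, 4, 7], "spin": 0.6}, {"offset": [-1.7, 4.7, 9], "spin": 0.75}, {"offset": [-2, 5.2, 11], "spin": 0.9}, {"offset": [-2, 5.2, 13], "spin": 1.03}, {"offset": [-2, 5.2, 14.5], "spin": 1.1}, {"offset": [-2, 5.2, 15.5], "spin": 1.1}, {"offset": [-2, 5.2, 16], "spin": 1.1}, {"offset": [-2, 5.2, 16], "spin": 1.1}], hand=1)

```text
time_s: 9.22
position: [0.5951, -0.0701, 0.284]
ee_rot: [0.979, 0.204, 0.003, 0.001]
wrist_force: [0.4, -0.6, 0.1]
grip_width: 0.0003
```

```bash
python3 - <<'E'
from h import *
plan(d2w([[.017,.008,.206]]),YAW+np.radians(26.9))
c=cap('side'); cv2.imwrite('pics/s6.png',cv2.resize(c['img'][120:400,150:430],None,fx=2,fy=2))
E
```

```text
off [-0.04 -0.03  7.8 ]
cur psi 0.4114 spin 0.002 pos [ 0.5951 -0.0701  0.284 ] t 9.225 F [ 0.4 -0.6  0.1] w 0.0003
```

View pics/s6.png

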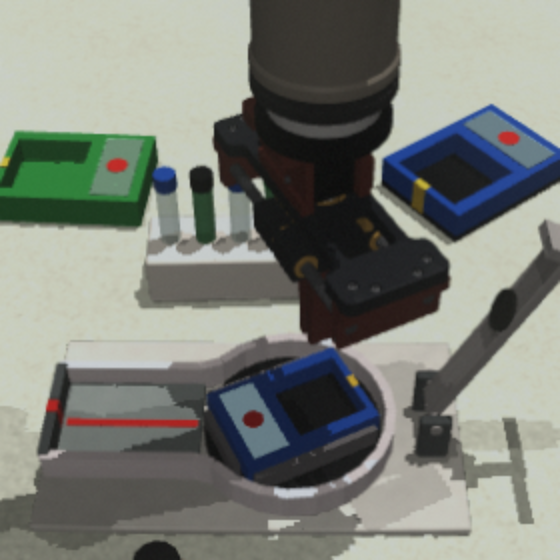

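The gripper is turned with the carrier and its tips are hidden behind its body, above the pocket at about (320,395) in the crop. I descend into the pocket.

Emit:
move_arm(moves=[{"offset": [0, 0, 1.5], "spin": 0}, {"offset": [0, 0, 3], "spin": 0}, {"offset": [0, 0, 4.5], "spin": 0}, {"offset": [0, 0, 5.6], "spin": 0}, {"offset": [0, 0, 6.4], "spin": 0}, {"offset": [0, 0, 6.9], "spin": 0}])

```text
time_s: 10.02
position: [0.5956, -0.0702, 0.2148]
ee_rot: [0.979, 0.204, 0.004, 0.001]
wrist_force: [0.8, -0.2, 0.1]
grip_width: 0.0007
```

```bash
python3 - <<'E'
from h import *
plan(d2w([[.017,.008,.206]]),YAW+np.radians(26.9))
c=carrier()
cv2.imwrite('pics/s7.png',cv2.resize(c['img'][160:400,180:420],None,fx=2.4,fy=2.4))
E
```

```text
off [-0.04 -0.04  0.88]
cur psi 0.4112 spin 0.002 pos [ 0.5956 -0.0702  0.2148] t 10.025 F [ 0.8 -0.2  0.1] w 0.0007
rect centre -0.0015 -0.0046 size 0.1009 0.0742 ang 26.86 1049
```

View pics/s7.png

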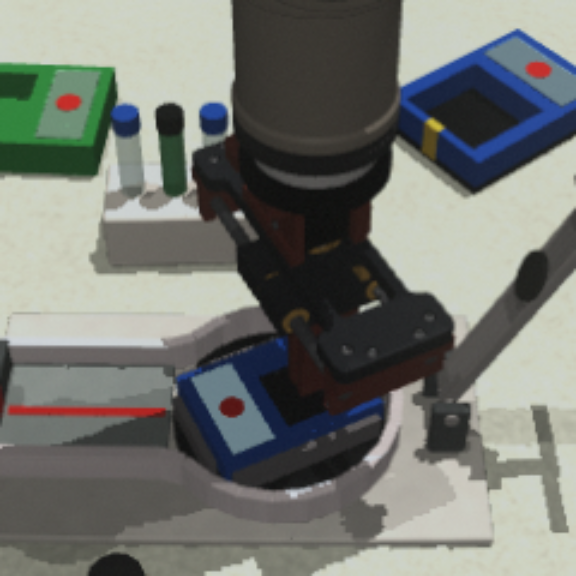

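```bash
cat >> h.py <<'E'
def arc(phis,b,f=.019,z=.206):
    phis=np.radians(phis); b=np.broadcast_to(b,phis.shape)
    return d2w(np.c_[f*np.cos(phis)-b*np.sin(phis),f*np.sin(phis)+b*np.cos(phis),np.full(len(phis),z)])
E
python3 - <<'E'
from h import *
ph=np.r_[26.9,26.9,26.9,33+7.5*np.arange(0,9)]; b=np.r_[0,.006,.012,np.full(9,.0125)]
print(ph)
plan(arc(ph,b),YAW+np.radians(26.9)); print(np.radians(ph-26.9).round(3))
E
```

```text
[26.9 26.9 26.9 33.  40.5 48.  55.5 63.  70.5 78.  85.5 93. ]
off [-0.01 -0.08  0.84]
off [-0.01 -0.68  0.84]
off [-0.   -1.28  0.83]
off [-0.15 -1.53  0.83]
off [-0.35 -1.75  0.83]
off [-0.58 -1.94  0.83]
off [-0.83 -2.09  0.83]
off [-1.1  -2.22  0.82]
off [-1.39 -2.3   0.82]
off [-1.68 -2.35  0.82]
off [-1.98 -2.36  0.82]
off [-2.28 -2.33  0.82]
cur psi 0.4112 spin 0.002 pos [ 0.5955 -0.0702  0.2144] t 10.075 F [ 0.1 -0.2 -0.9] w 0.0006
[0.    0.    0.    0.106 0.237 0.368 0.499 0.63  0.761 0.892 1.023 1.154]
```

Emit:
move_arm(moves=[{"offset": [0, -0.1, 0.8], "spin": 0}, {"offset": [0, -0.7, 0.8], "spin": 0}, {"offset": [0, -1.25, 0.8], "spin": 0}, {"offset": [-0.15, -1.55, 0.8], "spin": -0.106}, {"offset": [-0.35, -1.75, 0.8], "spin": -0.237}, {"offset": [-0.58, -1.95, 0.8], "spin": -0.368}, {"offset": [-0.83, -2.1, 0.8], "spin": -0.5}, {"offset": [-1.1, -2.2, 0.8], "spin": -0.63}])

```text
time_s: 11.08
position: [0.5771, -0.0542, 0.2069]
ee_rot: [0.866, 0.499, 0.004, 0.003]
wrist_force: [1.7, -0.2, 1.0]
grip_width: 0.0003
```

```bash
python3 - <<'E'
from h import *
c=carrier(save='pics/c8.png')
ph=63+7.5*np.arange(1,10);print(ph)
plan(arc(ph,.0125),0)
print(np.degrees(.4112+.63-YAW),np.radians(ph-63))
E
```

```text
yellow uv 316.9 302.5 19 dock [0.0286 0.0344 0.034 ]
rect centre -0.0034 -0.0046 size 0.1026 0.073 ang 47.66 1199
[ 70.5  78.   85.5  93.  100.5 108.  115.5 123.  130.5]
off [-0.17 -0.25  0.07]
off [-0.37 -0.47  0.07]
off [-0.61 -0.65  0.07]
off [-0.86 -0.81  0.07]
off [-1.14 -0.93  0.06]
off [-1.42 -1.01  0.06]
off [-1.72 -1.05  0.06]
off [-2.01 -1.06  0.06]
off [-2.31 -1.02  0.06]
cur psi 1.0503 spin 1.05 pos [ 0.5766 -0.0544  0.2068] t 11.125 F [ 0.2 -1.1  0.4] w 0.0004
63.09411239980625 [0.13089969 0.26179939 0.39269908 0.52359878 0.65449847 0.78539816
 0.91629786 1.04719755 1.17809725]
```

View pics/c8.png

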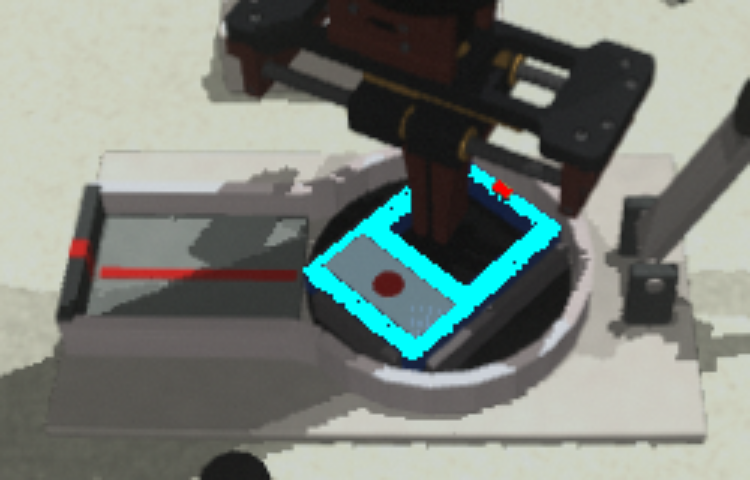

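The carrier has followed to 47.7° (yellow mark at (502,188) in the crop), 15° behind the hand, because the fingertips are thinner than I assumed. I continue with a larger side offset.

```bash
python3 - <<'E'
from h import *
ph=48+8*np.arange(1,13);print(ph)
plan(arc(ph,.0175),0)
print(np.radians(np.maximum(ph-63,0)).round(2))
E
```

```text
[ 56  64  72  80  88  96 104 112 120 128 136 144]
off [ 0.21 -0.27  0.07]
off [-0.02 -0.55  0.07]
off [-0.28 -0.79  0.07]
off [-0.58 -1.    0.07]
off [-0.9  -1.16  0.06]
off [-1.24 -1.28  0.06]
off [-1.59 -1.35  0.06]
off [-1.95 -1.37  0.06]
off [-2.31 -1.34  0.06]
off [-2.66 -1.25  0.06]
off [-3.   -1.13  0.06]
off [-3.31 -0.95  0.06]
cur psi 1.0503 spin 1.05 pos [ 0.5766 -0.0544  0.2068] t 11.125 F [ 0.2 -1.1  0.4] w 0.0004
[0.   0.02 0.16 0.3  0.44 0.58 0.72 0.86 0.99 1.13 1.27 1.41]
```

Emit:
move_arm(moves=[{"offset": [0.2, -0.25, 0.05], "spin": 0}, {"offset": [0, -0.55, 0.05], "spin": -0.02}, {"offset": [-0.3, -0.8, 0.05], "spin": -0.16}, {"offset": [-0.6, -1.0, 0.05], "spin": -0.3}, {"offset": [-0.9, -1.15, 0.05], "spin": -0.44}, {"offset": [-1.25, -1.3, 0.05], "spin": -0.58}, {"offset": [-1.6, -1.35, 0.05], "spin": -0.72}, {"offset": [-1.95, -1.35, 0.05], "spin": -0.86}, {"offset": [-2.3, -1.35, 0.05], "spin": -0.99}, {"offset": [-2.65, -1.25, 0.05], "spin": -1.13}, {"offset": [-3.0, -1.15, 0.05], "spin": -1.27}, {"offset": [-3.3, -0.95, 0.05], "spin": -1.41}])

```text
time_s: 12.62
position: [0.5518, -0.0771, 0.2062]
ee_rot: [0.332, 0.943, 0.001, 0.004]
wrist_force: [1.4, 2.1, 0.1]
grip_width: 0.0005
```

```bash
python3 - <<'E'
from h import *
c=carrier(save='pics/c9.png')
ph=np.r_[150,156,162,168,173,177,180];print(ph)
plan(arc(ph,.0175),YAW+np.pi)
E
```

```text
rect centre -0.0023 -0.0053 size 0.0723 0.1028 ang 45.82 1062
[150 156 162 168 173 177 180]
off [-0.23 -0.22  0.  ]
off [-0.44 -0.4   0.  ]
off [-0.66 -0.54  0.  ]
off [-0.9  -0.67  0.  ]
off [-1.11 -0.75  0.01]
off [-1.28 -0.81  0.01]
off [-1.42 -0.84  0.01]
cur psi 2.47 spin -0.612 pos [ 0.5518 -0.078   0.206 ] t 12.675 F [ 0.4 -0.2  0.5] w 0.0006
```

View pics/c9.png

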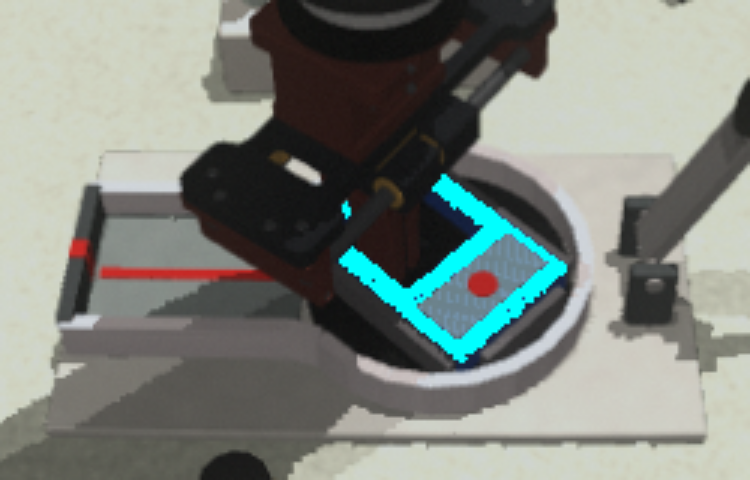

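```bash
python3 - <<'E'
from h import *
ph=np.r_[142,148,154,160,165,170,174,177];print(ph)
plan(arc(ph,.0195),YAW+np.pi)
E
```

```text
[142 148 154 160 165 170 174 177]
off [ 0.03 -0.16  0.  ]
off [-0.17 -0.36  0.  ]
off [-0.4  -0.54  0.  ]
off [-0.64 -0.69  0.  ]
off [-0.85 -0.8   0.  ]
off [-1.07 -0.88  0.  ]
off [-1.25 -0.94  0.01]
off [-1.39 -0.97  0.01]
cur psi 2.47 spin -0.612 pos [ 0.5518 -0.078   0.206 ] t 12.675 F [ 0.4 -0.2  0.5] w 0.0006
```

Emit:
move_arm(moves=[{"offset": [0.05, -0.15, 0], "spin": 0}, {"offset": [-0.15, -0.35, 0], "spin": -0.05}, {"offset": [-0.4, -0.55, 0], "spin": -0.15}, {"offset": [-0.65, -0.7, 0], "spin": -0.26}, {"offset": [-0.85, -0.8, 0], "spin": -0.35}, {"offset": [-1.05, -0.9, 0], "spin": -0.44}, {"offset": [-1.25, -0.95, 0], "spin": -0.52}, {"offset": [-1.4, -0.95, 0], "spin": -0.6}, {"offset": [-1.4, -0.95, 0], "spin": -0.61}])

```text
time_s: 13.8
position: [0.5564, -0.0935, 0.2059]
ee_rot: [0.032, 0.999, 0.0, 0.003]
wrist_force: [-0.3, 1.1, 1.1]
grip_width: 0.0005
```

```bash
python3 - <<'E'
from h import *
c=carrier(save='pics/c10.png')
plan(arc([177,180],.0195),YAW+np.pi)
E
```

```text
rect centre 0.0273 -0.0078 size 0.0738 0.0396 ang 86.4 400
off [-0.02 -0.07 -0.01]
off [-0.12 -0.17 -0.01]
cur psi 3.0785 spin -0.003 pos [ 0.5564 -0.0935  0.2059] t 13.85 F [-0.9  2.2 -0.3] w 0.0002
```

View pics/c10.png

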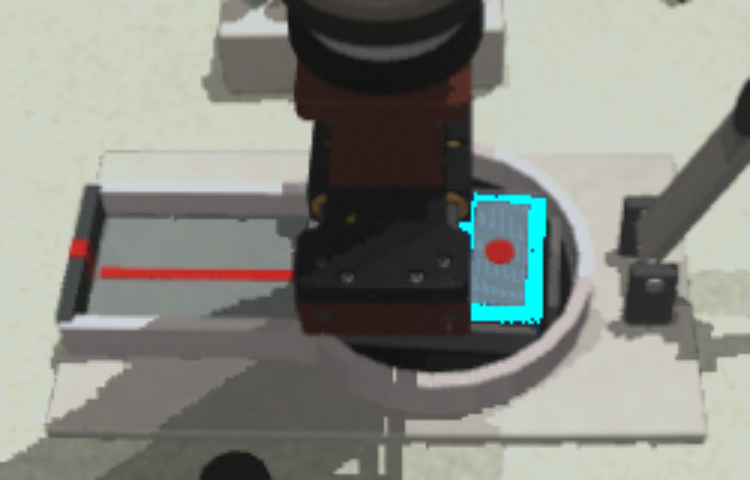

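```bash
cat >> h.py <<'E'
def rear(top=0.036):
    c=cap('side'); im=c['img']; hsv=cv2.cvtColor(im,cv2.COLOR_BGR2HSV)
    H,S,V=[hsv[...,i].astype(int) for i in range(3)]
    D=w2d(tm(c).reshape(-1,3)).reshape(480,640,3)
    reg=(D[...,0]>-.18)&(D[...,0]<.07)&(np.abs(D[...,1])<.066)
    b=(H>100)&(H<128)&(S>110)&(V>40)&reg&(np.abs(D[...,2]-top)<.005)
    rows=[v for v in range(480) if b[v].sum()>=3]
    rows=rows[3:-3]
    e=np.array([[np.nonzero(b[v])[0].max(),v] for v in rows],float)
    P=w2d(pts(c,e,top)); f=np.polyfit(P[:,1],P[:,0],1); r=P[:,0]-np.polyval(f,P[:,1]); k=np.abs(r)<.0012; f=np.polyfit(P[k,1],P[k,0],1)
    print('rear edge x at y=0',f[1].round(4),'carrier angle',(180-np.degrees(np.arctan(f[0]))).round(2),'n',k.sum(),len(k),'yrange',P[:,1].min().round(4),P[:,1].max().round(4))
    # red line
    r=((H<5)|(H>175))&(S>130)&(V>50)&(D[...,0]<-.05)&(D[...,0]>-.16)&(np.abs(D[...,1])<.012)&(D[...,2]<.02)
    v,u=np.nonzero(r)
    if len(u)>20:
        P=w2d(pts(c,np.c_[u,v],.0135)); g=np.polyfit(P[:,0],P[:,1],1); print('red line angle in dock',np.degrees(np.arctan(g[0])).round(2),'y at -0.1',np.polyval(g,-.1).round(4),len(u),P[:,0].min().round(3),P[:,0].max().round(3))
    # red dot
    r=((H<5)|(H>175))&(S>130)&(V>50)&(D[...,0]>-.05)&reg&(np.abs(D[...,2]-top)<.005); v,u=np.nonzero(r)
    if len(u): print('dot',w2d(pts(c,[[u.mean(),v.mean()]],top))[0].round(4))
    return c
E
python3 - <<'E'
from h import *
rear()
E
```

```text
rear edge x at y=0 0.0469 carrier angle 176.63 n 37 37 yrange -0.0398 0.0227
red line angle in dock 0.19 y at -0.1 -0.0028 202 -0.16 -0.071
dot [ 0.0268 -0.0051  0.036 ]
```

Emit:
move_arm(moves=[{"offset": [0, -0.07, 0], "spin": 0}, {"offset": [0, -0.14, 0], "spin": 0}, {"offset": [0, -0.14, 0], "spin": 0}])

```text
time_s: 14.28
position: [0.5564, -0.0949, 0.2059]
ee_rot: [0.032, 0.999, 0.0, 0.004]
wrist_force: [0.6, 2.8, -0.8]
grip_width: 0.0006
```

```bash
python3 - <<'E'
from h import *
rear(); plan(arc([180],.0195),YAW+np.pi)
E
```

```text
rear edge x at y=0 0.0455 carrier angle 180.03 n 36 36 yrange -0.0365 0.0245
red line angle in dock 0.24 y at -0.1 -0.0028 202 -0.16 -0.071
dot [ 0.0258 -0.0035  0.036 ]
off [-0.12 -0.03 -0.01]
cur psi 3.0779 spin -0.004 pos [ 0.5564 -0.0949  0.2059] t 14.325 F [ 0.7  2.2 -1.4] w 0.0003
```

The carrier now reads 180.0° against the red line's 180.2°, so it is aligned. I centre the tip in the pocket and ease forward to the front wall.

Emit:
move_arm(moves=[{"offset": [0, 0.7, 0], "spin": -0.004}, {"offset": [0, 1.4, 0], "spin": -0.004}, {"offset": [0, 1.9, 0], "spin": -0.004}, {"offset": [0.5, 1.9, 0], "spin": -0.004}, {"offset": [1, 1.9, 0], "spin": -0.004}, {"offset": [1.4, 1.9, 0], "spin": -0.004}, {"offset": [1.8, 1.9, 0], "spin": -0.004}, {"offset": [2.2, 1.9, 0], "spin": -0.004}])

```text
time_s: 15.32
position: [0.5355, -0.0747, 0.2058]
ee_rot: [0.03, 1.0, 0.0, 0.004]
wrist_force: [0.9, -0.1, 0.1]
grip_width: 0.0009
```

```bash
python3 - <<'E'
from h import *
rear(); plan(d2w([[-.15,0,.206]]),YAW+np.pi); print(w2d(arm.get_obs()['position'][None]))
E
```

```text
rear edge x at y=0 0.0416 carrier angle 179.88 n 37 37 yrange -0.0366 0.0263
red line angle in dock 0.41 y at -0.1 -0.0027 142 -0.16 -0.094
dot [ 0.0219 -0.0029  0.036 ]
off [10.72  0.02 -0.1 ]
cur psi 3.082 spin 0.0 pos [ 0.535  -0.0746  0.2057] t 15.375 F [-1.2  0.  -0.7] w 0.0001
[[-4.28016657e-02 -1.24789665e-04  2.05725344e-01]]
```

Emit:
move_arm(moves=[{"offset": [0.5, 0, 0], "spin": 0}, {"offset": [1.2, 0, 0], "spin": 0}, {"offset": [2, 0, 0], "spin": 0}, {"offset": [2.8, 0, 0], "spin": 0}, {"offset": [3.6, 0, 0], "spin": 0}, {"offset": [4.4, 0, 0], "spin": 0}, {"offset": [5.2, 0, 0], "spin": 0}, {"offset": [6, 0, 0], "spin": 0}])

```text
time_s: 16.38
position: [0.4745, -0.071, 0.2053]
ee_rot: [0.03, 1.0, 0.0, 0.003]
wrist_force: [0.2, -0.5, 0.2]
grip_width: 0.0004
```

```bash
python3 - <<'E'
from h import *
c=rear(); plan(d2w([[-.154,0,.206]]),YAW+np.pi); cv2.imwrite('pics/s11.png',cv2.resize(c['img'][240:400,150:400],None,fx=3,fy=3))
E
```

```text
rear edge x at y=0 -0.0195 carrier angle 180.1 n 37 37 yrange -0.0369 0.0259
dot [-0.0392 -0.0026  0.036 ]
off [ 4.96  0.02 -0.11]
cur psi 3.0822 spin 0.001 pos [ 0.4735 -0.0709  0.2051] t 16.425 F [-0.7 -0.2 -0.7] w 0.0001
```

View pics/s11.png

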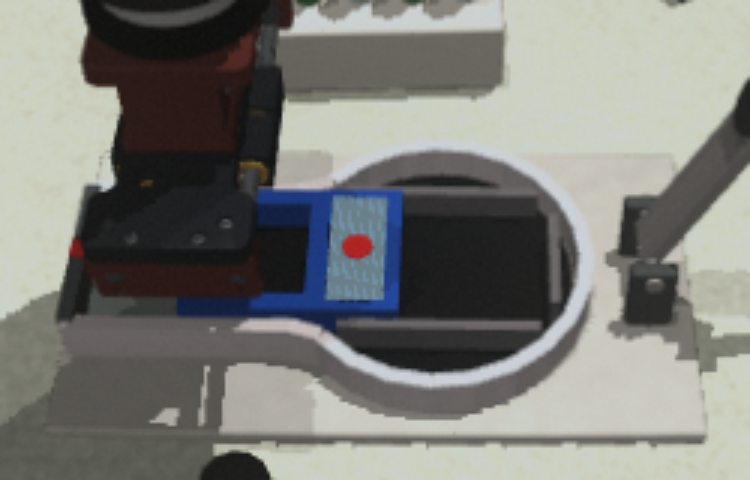

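The carrier is straight in the channel with its rear edge at about column 400 of the crop. About 50 mm remain.

Emit:
move_arm(moves=[{"offset": [0.7, 0, -0.05], "spin": 0}, {"offset": [1.5, 0, -0.1], "spin": 0}, {"offset": [2.3, 0, -0.1], "spin": 0}, {"offset": [3.1, 0, -0.1], "spin": 0}, {"offset": [3.8, 0, -0.1], "spin": 0}, {"offset": [4.2, 0, -0.1], "spin": 0}, {"offset": [4.4, 0, -0.1], "spin": 0}])

```text
time_s: 17.3
position: [0.4294, -0.0683, 0.2059]
ee_rot: [0.03, 1.0, -0.0, 0.003]
wrist_force: [0.2, 0.2, -0.4]
grip_width: 0.0008
```

```bash
python3 - <<'E'
from h import *
c=rear(); plan(d2w([[-.154,0,.206]]),YAW+np.pi)
E
```

```text
rear edge x at y=0 -0.0649 carrier angle 180.04 n 37 37 yrange -0.0374 0.0254
off [ 0.54  0.03 -0.01]
cur psi 3.0822 spin 0.001 pos [ 0.4293 -0.0683  0.2059] t 17.35 F [ 0.2  0.1 -0.3] w 0.0002
```

Now I creep forward and watch the force.

Emit:
move_arm(moves=[{"offset": [0.1, 0, 0], "spin": 0}, {"offset": [0.2, 0, 0], "spin": 0}, {"offset": [0.3, 0, 0], "spin": 0}, {"offset": [0.4, 0, 0], "spin": 0}])

```text
time_s: 17.85
position: [0.4268, -0.0682, 0.2064]
ee_rot: [0.03, 1.0, 0.0, 0.005]
wrist_force: [7.9, -1.5, -2.5]
grip_width: 0.0004
```

```bash
python3 - <<'E'
from h import *
c=rear(); plan(d2w([[-.154,0,.206]]),YAW+np.pi)
E
```

```text
rear edge x at y=0 -0.0668 carrier angle 179.82 n 36 36 yrange -0.0358 0.0254
off [0.29 0.02 0.04]
cur psi 3.0821 spin 0.001 pos [ 0.4269 -0.0681  0.2064] t 17.9 F [ 6.3 -0.5 -2.1] w 0.0007
```

Emit:
move_arm(moves=[{"offset": [0.2, 0, 0], "spin": 0}, {"offset": [0.22, 0, 0], "spin": 0}, {"offset": [0.22, 0, 0], "spin": 0}, {"offset": [0.22, 0, 0], "spin": 0}, {"offset": [0.22, 0, 0], "spin": 0}, {"offset": [0.22, 0, 0], "spin": 0}])

```text
time_s: 18.65
position: [0.4262, -0.0681, 0.2069]
ee_rot: [0.03, 1.0, 0.001, 0.007]
wrist_force: [6.6, -0.5, -2.0]
grip_width: 0.0005
```

```bash
python3 - <<'E'
from h import *
c=rear(); plan(d2w([[-.154,0,.206]]),YAW+np.pi); cv2.imwrite('pics/s12.png',cv2.resize(c['img'][240:400,150:400],None,fx=3,fy=3))
E
```

```text
rear edge x at y=0 -0.0666 carrier angle 179.9 n 36 36 yrange -0.0358 0.0254
off [0.22 0.02 0.09]
cur psi 3.082 spin 0.0 pos [ 0.4262 -0.0681  0.207 ] t 18.7 F [ 5.5 -1.  -2.1] w 0.0002
```

View pics/s12.png

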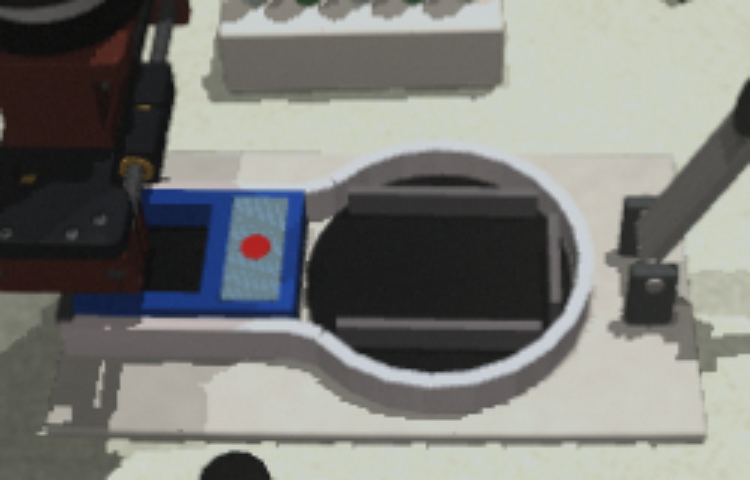

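```bash
python3 - <<'E'
from h import *
print(arm.get_obs()['joint_pos'].round(3))
E
```

```text
[ 0.79   0.591 -0.939  2.225  0.788  0.687  0.799]
```

Emit:
move_arm(moves=[{"offset": [0.25, 0, 0.05], "spin": 0}, {"offset": [0.3, 0, 0.05], "spin": 0}, {"offset": [0.35, 0, 0.05], "spin": 0}, {"offset": [0.35, 0, 0.05], "spin": 0}, {"offset": [0.35, 0, 0.05], "spin": 0}, {"offset": [0.35, 0, 0.05], "spin": 0}])

```text
time_s: 19.45
position: [0.4251, -0.0681, 0.2073]
ee_rot: [0.03, 1.0, 0.001, 0.01]
wrist_force: [8.3, -1.4, -3.1]
grip_width: 0.0003
```

```bash
python3 - <<'E'
from h import *
c=rear(); plan(d2w([[-.154,0,.206]]),YAW+np.pi)
E
```

```text
rear edge x at y=0 -0.0666 carrier angle 179.74 n 36 36 yrange -0.0358 0.0254
off [0.11 0.02 0.12]
cur psi 3.0818 spin 0.0 pos [ 0.4251 -0.0681  0.2073] t 19.5 F [ 9.1 -1.6 -2.5] w 0.0003
```

Emit:
move_arm(moves=[{"offset": [0.28, 0, 0], "spin": 0}, {"offset": [0.3, 0, 0], "spin": 0}, {"offset": [0.3, 0, 0], "spin": 0}, {"offset": [0.3, 0, 0], "spin": 0}, {"offset": [0.3, 0, 0], "spin": 0}, {"offset": [0.3, 0, 0], "spin": 0}])

```text
time_s: 20.25
position: [0.4242, -0.0679, 0.208]
ee_rot: [0.03, 0.999, 0.001, 0.012]
wrist_force: [6.6, -0.9, -1.9]
grip_width: 0.0006
```

```bash
python3 - <<'E'
from h import *
c=rear(); plan(d2w([[-.154,0,.206]]),YAW+np.pi)
E
```

```text
rear edge x at y=0 -0.0668 carrier angle 179.9 n 36 36 yrange -0.0358 0.0254
off [0.03 0.02 0.2 ]
cur psi 3.0818 spin 0.0 pos [ 0.4242 -0.0679  0.208 ] t 20.3 F [ 7.4 -0.6 -2.4] w 0.0004
```

Emit:
move_arm(moves=[{"offset": [0.3, 0, 0.05], "spin": 0}, {"offset": [0.36, 0, 0.05], "spin": 0}, {"offset": [0.42, 0, 0.05], "spin": 0}, {"offset": [0.45, 0, 0.05], "spin": 0}, {"offset": [0.45, 0, 0.05], "spin": 0}, {"offset": [0.45, 0, 0.05], "spin": 0}, {"offset": [0.45, 0, 0.05], "spin": 0}, {"offset": [0.45, 0, 0.05], "spin": 0}])

```text
time_s: 21.3
position: [0.4228, -0.0679, 0.2085]
ee_rot: [0.03, 0.999, 0.002, 0.016]
wrist_force: [10.2, -2.3, -3.2]
grip_width: 0.0006
```

```bash
python3 - <<'E'
from h import *
c=rear(); plan(d2w([[-.140,0,.206]]),YAW+np.pi)
E
```

```text
rear edge x at y=0 -0.0668 carrier angle 179.8 n 36 36 yrange -0.0358 0.0254
off [-1.51  0.02  0.3 ]
cur psi 3.0815 spin -0.0 pos [ 0.4228 -0.0679  0.2085] t 21.35 F [10.5 -1.2 -4.1] w 0.0003
```

About 10 N has been held against the stop. I back off inside the pocket, then lift clear.

Emit:
move_arm(moves=[{"offset": [-0.5, 0, 0], "spin": 0}, {"offset": [-1.2, 0, 0], "spin": 0}, {"offset": [-1.5, 0, 0], "spin": 0}, {"offset": [-1.5, 0, -1.5], "spin": 0}, {"offset": [-1.5, 0, -4], "spin": 0}, {"offset": [-1.5, 0, -8], "spin": 0}, {"offset": [-1.5, 0, -12], "spin": 0}, {"offset": [-1.5, 0, -16], "spin": 0}, {"offset": [-1.5, -4, -18], "spin": 0}, {"offset": [-2, -9, -18], "spin": 0}, {"offset": [-2, -14, -18], "spin": 0}, {"offset": [-2, -19, -18], "spin": 0}])

```text
time_s: 22.85
position: [0.425, -0.2608, 0.3879]
ee_rot: [0.03, 0.999, 0.002, 0.015]
wrist_force: [-0.2, 0.1, 0.8]
grip_width: 0.0006
```

Emit:
move_arm(moves=[{"offset": [1, -4, 0], "spin": 0}, {"offset": [2, -9, 0], "spin": 0}, {"offset": [4, -14, 0], "spin": 0}, {"offset": [6, -19, 0], "spin": 0}, {"offset": [8, -24, 0], "spin": 0}, {"offset": [9, -27, 0], "spin": 0}, {"offset": [9, -27, 0], "spin": 0}])

```text
time_s: 23.72
position: [0.317, -0.5272, 0.3825]
ee_rot: [0.032, 0.999, 0.003, 0.015]
wrist_force: [-0.5, 1.3, -0.1]
grip_width: 0.0006
```

```bash
python3 - <<'E'
from h import *
c=rear(); cv2.imwrite('pics/sideF.png',c['img'])
t=carrier('top'); cv2.imwrite('pics/topF.png',cv2.resize(t['img'][80:380,300:540],None,fx=2,fy=2))
carrier('side')
o=arm.get_obs();print(o['time_s'],o['position'],o['wrist_force'])
# gap front (top)
im=t['img'];hsv=cv2.cvtColor(im,cv2.COLOR_BGR2HSV);M=tm(t);D=w2d(M.reshape(-1,3)).reshape(480,640,3)
o=(hsv[...,0]>4)&(hsv[...,0]<16)&(hsv[...,1]>170)&(hsv[...,2]>70)&(D[...,2]>.1)&(D[...,0]>.1)&(D[...,0]<.3)&(abs(D[...,1])<.08)
if o.any():
    q=np.median(D[o],0);print('handle',q,'bar',np.pi-np.arctan2(q[2]-.005-.0415,q[0]-.098)-.207)
E
```

```text
rear edge x at y=0 -0.0667 carrier angle 179.93 n 35 36 yrange -0.0358 0.0254
yellow uv 384.6 360.7 23 dock [-0.1634 -0.0014  0.034 ]
rect centre -0.1167 -0.0006 size 0.1004 0.0696 ang 0.0 1080
yellow uv 179.7 321.1 18 dock [-0.1643 -0.0018  0.034 ]
rect centre -0.1161 -0.006 size 0.0732 0.1009 ang 89.79 1295
23.875 [ 0.31986684 -0.52351199  0.38360818] [ 0.57916439  0.47700649 -0.32882404]
handle [ 0.19403905 -0.0003187   0.17904997] bar 1.9908093753057094
```

View pics/topF.png

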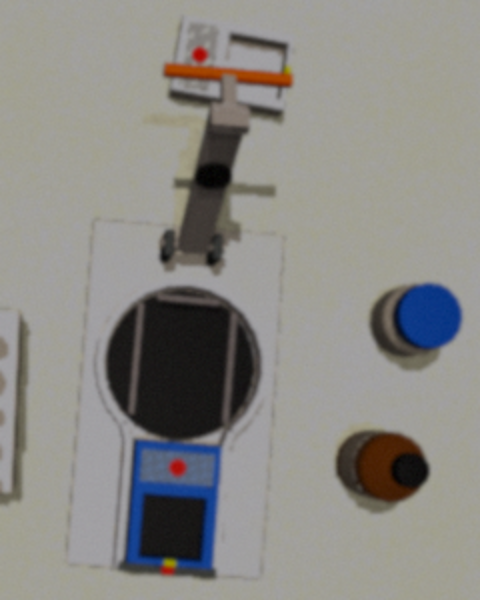

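View pics/sideF.png

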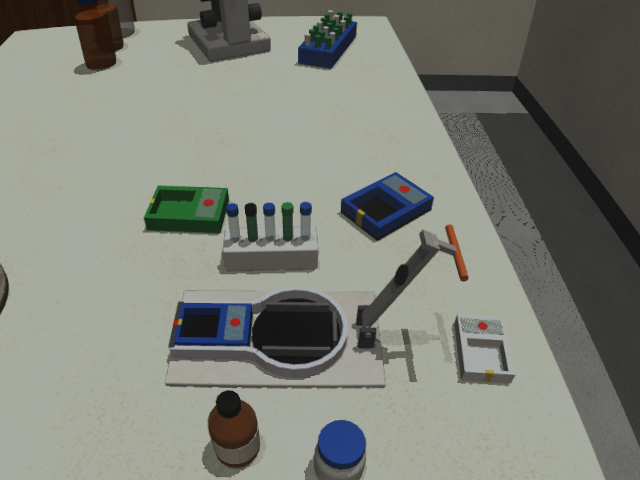

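The top view shows the carrier flush against the stop, with its yellow mark touching the stop's red mark at (168,567) in the crop. The bar is leaning back, and the bottle, jar and rack look unmoved. In the side view the carrier is at (210,325) and the arm is clear. I hand in.

```bash
python3 -c "
from bench import arm
print(arm.hand_in())"
```

```text
the job is handed in; nothing more can be done
None
```

The job is handed in at about 24 s of the 72 s allowed, with the carrier home against the stop and the arm clear.

**What I did**
- I gripped the orange handle, swung the bar back and released it.
- With shut fingertips in the pocket, I turned the carrier about 153° until it was within about 0.2° of the red line.
- I slid it along the channel to the stop, pressed it with 6–10 N over several presses, ending at about 10 N, then backed off and lifted clear.

**Last checks**
- **Bar:** it stayed at about 1.99 rad, measured after the arm had left.
- **Carrier:** its centre is at dock x = -116 to -117 mm in the two views. Home is -115 mm, and calibration is good to about 2 mm. It did not move as the push rose from 6 to 10 N, and its angle is within 0.1° of straight.
- **Bystanders:** the rack, bottle and jar look unmoved in the pictures. I did not measure them.

**Disagreements**
- The side view placed the carrier 3–6 mm to one side (dock -y) compared with the top view. I took this as calibration error.
- The fingertips turned out thinner than I assumed, so the carrier lagged the hand by up to 15° while turning. I corrected this from the camera.
- During the bar swing the wrist force reached about 9 N because my path's radius was about 2 mm too small. I corrected it midway.

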